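Re-zero a coffee grinder and set it by clicks

ROBOT

A 6-joint arm with a two-finger parallel gripper is mounted at the origin on the work surface. World frame = base frame: x ahead of the robot, y to its left, z up, the work surface at z = 0. Lengths are in m, angles in rad, forces in N, time in s.
With the tool pointing down it reaches from about 0.375 to 0.9 m from the base axis. Payload 3.1 kg.
Tool frame: the origin (TCP) lies between the finger pads; the fingertips stand 19 mm ahead of it and the grasp point (between the pads) is the TCP; z points along the fingers, y is the line along which they close (so a half turn about z gives the same grasp; the last joint's range is limited). The gripper opens to 87 mm and grips with 3 to 60 N. Pads are 19 mm wide; open, the fingers measure 117 mm over their backs; the gripper's body (75 mm by 190 mm) begins 51 mm behind the grasp point.
Start: joints at [-1.5, 0.527, 1.433, -0, 1.181, -0.178], TCP at [0.154, -0.606, 0.242] pointing down, gripper open.
Joint ranges: [-3.08, 3.08], [-0.75, 2.2], [0.22, 2.44], [-1.43, 4.57], [0, 2.65], [-2.85, 2.85]. Speed limits (rad/s): [2.79, 2.79, 3.14, 3.14, 3.14, 3.14].

INTERFACE

Orientations are given as a 3x3 rotation matrix whose columns are the frame's x, y, z axes.
In Python, from workcell import env, optics gives the robot as it stands.
- The arm moves only by the tool drive_tool, never from a script. Its argument "moves" is a list of rows, each an object with "jaw": the opening, from 0 (shut) to 1 (fully open); "linear": the shift along the tool's x, y, z in fractions of the full range, 1 being 60 cm, a list of three; "roll": the turn about the tool's z in fractions of the full range, 1 being pi rad. In form: [{"jaw": jaw, "linear": [dx, dy, dz], "roll": roll}, ...]. A call has 1 to 5 rows; each row is the pose to reach, as a shift and turn from the pose commanded when the call began, along the tool's axes at that moment; what a row does not reach only later rows make up. A row lasts 1/10 s, in which the tool goes at most 50 mm and 8.59 degrees, less where a joint would pass 70% of its speed; a pose out of reach is approached as far as the arm can. Shift and turn numbers lie between -1 and 1, and a call with a number outside is refused. A call with a gripper value outside its range is refused whole. The fingers move at their own pace and stop on an object; "newtons" is the grip in N (left out, the last holds). Time passes only in rows, so rows that repeat a pose let the fingers close. It gives the time, the measured TCP pose, the force, the opening and the grip force at its end, in the units of the state.
- env.state(): the state, without advancing time (a new reading comes with each control period).
- optics.camera(name): name is "side" or "top"; returns a dict with "img" (480x640x3 uint8, red, green, blue), "fx", "fy", "cx", "cy" (pixels), "T" (4x4, takes a point from camera to world coordinates). Camera axes: x right, y up, looking along -z (the intrinsics and any distortion apply to the point x, -y, -z); pixel columns grow to the right and rows downward; lengths in m; the calibration is good to about 2 mm. A picture is of the moment at which its call begins. There is no depth.
- env.close_job(): hands the job in; it is judged then, once.
The state is a dict: "t": time; "joint_pos": joint angles; "qd": joint speeds; "effort": joint torques, N m; "tcp_pos": TCP position; "tool_rot": TCP orientation; "force": force on the tool from outside, world axes, zero at the start; "wrist_torque": the same for the moment, N m; "grip_width": opening from 0.0 (shut) to 1.0 (fully open); "grip_force": force on a finger pad.
Only numpy, scipy, OpenCV 4.12 (cv2) and the standard library are available. Lean on these libraries where they do the work, as an engineer would, in place of code of your own. Each camera call takes 0.05 s, during which the arm holds its last target. There are 200 camera calls.

TASK

The coffee grinder's burrs have just been refitted, so its setting is lost: turn the dial on top clockwise (finer), gently, until you feel the burrs just touch, without forcing them together. Then turn it back anticlockwise by exactly five clicks and let go of the dial. Neither the touching point nor the clicks can be seen; they are felt. Do not lean on the grinder or disturb the things around it.

Things in the scene. Friction and masses are not known exactly. Their poses are not given: they have to be found in the camera images.
- grinder: White and steel coffee grinder, fixed to the worktop: black foot plate 205 x 124 mm, motor column, in front of it a round burr chamber with a spout below; with the dial's round steel seat (74 mm wide) 192 mm high, only the dial is higher. Origin: centre of its underside; x from spout to column, z up. The dial's upright axis is 50 mm from the origin along -x.
- dial_grip (a point): Grind dial: knurled round aluminium collar with a funnel mouth, diameter 58 mm, from 194 to 228 mm above the worktop, free all round and from above. This point: on its axis, 10 mm below its top, where to grip it (fingertips clear of the seat); z up, x to its pointer. Clockwise from above = finer, burrs closing; anticlockwise = coarser. At the start it is 2 to 5 clicks open.
- dial_pointer (a point): Small raised pointer on the dial's rim, 26 mm from its axis. The clicks are evenly spaced, 10 to 25 degrees apart. Leaving a notch, the resistance rises to about 0.3 N m and falls to none half-way; then the dial is pulled on, up to 0.3 N m, into the next notch. Let go, it settles in the nearest notch. The pointer angle where the burrs touch differs each time and can only be felt.
- burr (a joint): Gap between the burrs inside the chamber, in m: 0 where they touch, below 0 when forced. One click opens it 0.00002, far finer than the measurement can tell. Where they touch, the dial is in a notch (count zero); turned on from there it does not give way like a click: the resistance climbs by about 10 N m per rad. Stop at 0.45 to 0.6 N m; 0.8 is forcing them.
- dosing_cup: Small steel cup, 56 mm across, 72 mm high, on the grinder's foot plate under the spout; origin at its underside. A bystander: leave it.
- mug: White mug, 80 mm across, 92 mm high; origin at its underside. A bystander.
- bean_jar: Amber glass bean jar with a wooden lid, 92 mm across, 150 mm high; origin at its underside. A bystander.
- milk_jug: Steel milk jug, 76 mm across, 105 mm high; origin at its underside. A bystander.
- tamper: Steel tamper, 58 mm across, 78 mm high, beside the grinder; origin at its underside. A bystander.
- scoop: Steel scoop spoon, 160 mm long, lying on the worktop; origin at its underside. A bystander.
- brush: Cleaning brush, 170 mm long, lying beside the grinder; origin at its underside. A bystander.

How it is judged:
By the outcome, as a careful person would: the job done as asked, in the order asked, and still so for the second after the job is handed in, with the robot touching nothing.
It also fails if it takes over 67 s, if anything falls off the work surface, if the arm or the gripper's body presses on something with over 40 N, if the wrist force passes 120 N, or if a joint passes its speed limit or range.

## Working session

There is one attempt and no reset: what is moved stays moved. The work goes in short steps, Python scripts to look and compute and a tool call to move; the robot and the scene stay as the last step left them, time stands still between calls to the robot, and variables do not carry over. Pictures are saved under pics/ and viewed, at most 10 in all, crops included, and the job is handed in when it is done.

Besides the shell and the picture viewer there is one more tool, called after "Call:" by a JSON object that holds its "api" and its "payload". drive_tool: Moves the arm, as the interface text tells. Its arguments: {"type":"object","properties":{"moves":{"type":"array","items":{"type":"object","properties":{"jaw":{"type":"number"},"linear":{"type":"array","items":{"type":"number"}},"roll":{"type":"number"}}}},"newtons":{"type":"number"}},"required":["moves"]}

```bash
mkdir -p pics
python3 - <<'E'
from workcell import env, optics
import cv2,numpy as np
for n in("top","side"):
    c=optics.camera(n); cv2.imwrite(f"pics/{n}0.png",c["img"][:,:,::-1]); np.save(f"pics/{n}T.npy",c["T"])
    print(n,c["fx"],c["fy"],c["cx"],c["cy"],np.round(c["T"],4).tolist(),[k for k in c])
s=env.state(); print(s)
E
```

```text
top 545.7545454748935 545.7545454748935 321.95456417299044 248.35013787715457 [[-0.0151, 0.9896, -0.1432, 0.3108], [-0.9996, -0.0182, -0.0205, -0.0108], [-0.0229, 0.1428, 0.9895, 1.5737], [0.0, 0.0, 0.0, 1.0]] ['img', 'fx', 'fy', 'cx', 'cy', 'T']
side 556.4649860254683 556.4649860254683 326.848605482704 248.73325338408645 [[-0.9771, 0.123, -0.1738, 0.2518], [-0.2119, -0.4839, 0.8491, 1.276], [0.0204, 0.8664, 0.4989, 0.912], [0.0, 0.0, 0.0, 1.0]] ['img', 'fx', 'fy', 'cx', 'cy', 'T']
{'t': 0.1, 'joint_pos': array([-1.50046207e+00,  5.28400204e-01,  1.43375127e+00, -1.74179653e-05,
        1.18142879e+00, -1.78498341e-01]), 'qd': array([-1.12610661e-03, -1.70427627e-03, -2.65580396e-03, -5.42988669e-05,
       -5.13389438e-04, -3.97419485e-04]), 'effort': array([-2.04059002e-04, -4.40986490e+01, -1.77151000e+01,  6.34423317e-02,
        5.33984858e-02, -4.77818548e-05]), 'tcp_pos': array([ 0.15390113, -0.605115  ,  0.24066016]), 'tool_rot': array([[ 9.69198976e-01,  2.46278950e-01, -1.55756554e-04],
       [ 2.46278768e-01, -9.69197009e-01,  1.98156815e-03],
       [ 3.37059737e-04, -1.95889336e-03, -9.99998025e-01]]), 'force': array([ 0.12551623,  0.14700179, -0.05081896]), 'wrist_torque': array([-0.03253543,  0.00286001, -0.01734682]), 'grip_force': 0.0, 'grip_width': 1.0048542301839332}
```

View pics/top0.png

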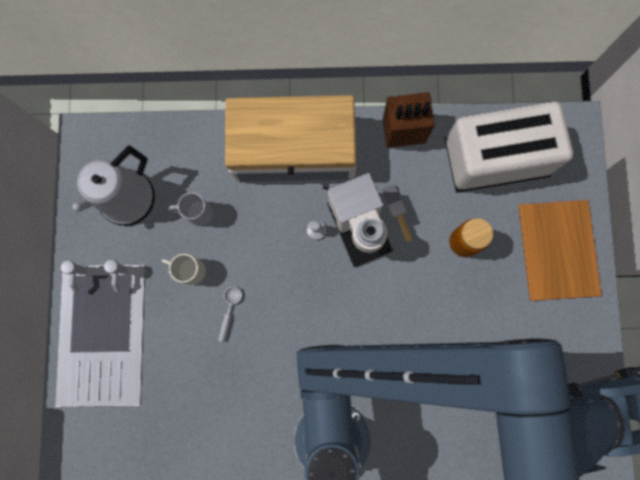

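View pics/side0.png

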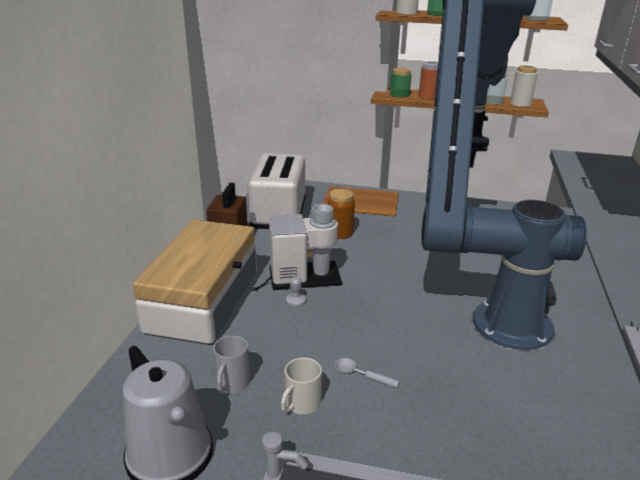

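The top view shows the grinder with its dial at about (371,232), the tamper at (316,231), the brush at (402,220) and the jar at (472,237). In the side view the dial is at about (322,213). I'll enlarge both.

Run:
```python
import cv2,numpy as np
a=cv2.imread("pics/top0.png")[200:270,320:420]; b=cv2.imread("pics/side0.png")[190:290,260:360]
a=cv2.resize(a,None,fx=5,fy=5,interpolation=cv2.INTER_CUBIC)
b=cv2.resize(b,None,fx=3,fy=3,interpolation=cv2.INTER_CUBIC)
o=np.zeros((350,800,3),np.uint8);o[:,:500]=a;o[:300,500:]=b
cv2.imwrite("pics/crop1.png",o)
```

```text
(no output)
```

View pics/crop1.png

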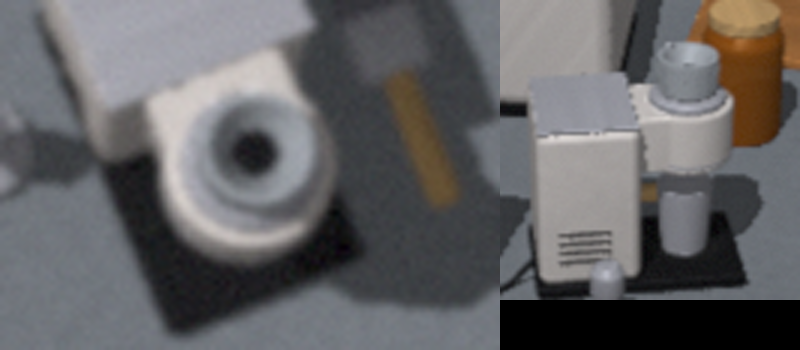

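Rim centre is at about (372.5,230) in the top view. In the side view the dial's top ellipse is centred at about (322.5,208). I'll triangulate with z = 0.228.

```bash
cat > h.py <<'E'
import numpy as np
K={"top":(545.7545,321.9546,248.3501),"side":(556.465,326.8486,248.7333)}
def ray(n,u,v,z):
    f,cx,cy=K[n];T=np.load(f"pics/{n}T.npy")
    d=T[:3,:3]@[(u-cx)/f,-(v-cy)/f,-1];o=T[:3,3]
    return o+d*(z-o[2])/d[2]
E
python3 - <<'E'
from h import *
from workcell import env
s=env.state();R=s["tool_rot"]
a=ray("top",372.5,230,.228);b=ray("side",322.5,208,.228);print(a,b)
for p in (a,b,(a+b)/2): print(R.T@(np.r_[p[:2],.218]-s["tcp_pos"])*1000, np.hypot(*p[:2]))
for n,u,v,z in(("top",354,203,.19),("top",472,232,.15)):print(ray(n,u,v,z))
print(np.linalg.norm(ray("top",372.5+11.8,230,.228)-a))
E
```

```text
[ 0.54957631 -0.10991356  0.228     ] [ 0.55079982 -0.11025277  0.228     ]
[ 505.43795142 -382.456898     23.57976164] 0.5604597354214971
[ 506.54022666 -381.82681164   23.5788989 ] 0.5617260094483202
[ 505.98908904 -382.14185482   23.57933027] 0.5610928705256095
[ 0.62820653 -0.0669069   0.19      ]
[ 0.5530587  -0.37676141  0.15      ]
0.029415517696657578
```

The manual's scale: shifts go in shares of 60 cm and turns go in shares of pi rad. Converting my numbers, 136 mm / 600 = 0.2267, -104 mm / 600 = -0.1733.

Call:
{"api": "drive_tool", "payload": {"moves": [{"jaw": 1,"linear": [0,0,-0.075],"roll": 0},{"jaw": 1,"linear": [0.0567,-0.0433,-0.0833],"roll": 0},{"jaw": 1,"linear": [0.1133,-0.0867,-0.0833],"roll": 0},{"jaw": 1,"linear": [0.17,-0.13,-0.0833],"roll": 0},{"jaw": 1,"linear": [0.2267,-0.1733,-0.0833],"roll": 0}], "newtons": 40}}

```text
t: 0.6
tcp_pos: [0.2607, -0.4698, 0.2912]
tool_rot: [[0.969, 0.246, -0.0], [0.246, -0.969, 0.001], [0.0, -0.001, -1.0]]
force: [0.4, -0.2, 0.4]
grip_width: 0.999
grip_force: 0.0
```

Scaled: 170 mm / 600 = 0.2833, 136 mm / 600 = 0.2267.

Call:
{"api": "drive_tool", "payload": {"moves": [{"jaw": 1,"linear": [0.0567,-0.0433,0],"roll": 0},{"jaw": 1,"linear": [0.1133,-0.0867,0],"roll": 0},{"jaw": 1,"linear": [0.17,-0.13,0],"roll": 0},{"jaw": 1,"linear": [0.2267,-0.1733,0],"roll": 0},{"jaw": 1,"linear": [0.2833,-0.2167,0],"roll": 0}]}}

```text
t: 1.1
tcp_pos: [0.3935, -0.3019, 0.2913]
tool_rot: [[0.969, 0.246, -0.0], [0.246, -0.969, 0.0], [-0.0, -0.001, -1.0]]
force: [0.2, -0.4, -0.3]
grip_width: 0.998
grip_force: 0.0
```

Scaled: 136 mm / 600 = 0.2267, -104 mm / 600 = -0.1733.

Call:
{"api": "drive_tool", "payload": {"moves": [{"jaw": 1,"linear": [0.0567,-0.0433,0],"roll": 0},{"jaw": 1,"linear": [0.1133,-0.0867,0],"roll": 0},{"jaw": 1,"linear": [0.17,-0.13,0],"roll": 0},{"jaw": 1,"linear": [0.2267,-0.1733,0],"roll": 0},{"jaw": 1,"linear": [0.2267,-0.1733,0],"roll": 0}]}}

```text
t: 1.6
tcp_pos: [0.5012, -0.1652, 0.2912]
tool_rot: [[0.968, 0.252, 0.001], [0.252, -0.968, 0.002], [0.001, -0.002, -1.0]]
force: [-0.0, 0.2, 0.6]
grip_width: 0.998
grip_force: 0.0
```

Scaled: -0.7 rad / 3.1416 = -0.2228.

Call:
{"api": "drive_tool", "payload": {"moves": [{"jaw": 1,"linear": [0,0,0],"roll": -0.0446},{"jaw": 1,"linear": [0,0,0],"roll": -0.0891},{"jaw": 1,"linear": [0,0,0],"roll": -0.1337},{"jaw": 1,"linear": [0,0,0],"roll": -0.1783},{"jaw": 1,"linear": [0,0,0],"roll": -0.2228}]}}

```text
t: 2.1
tcp_pos: [0.4983, -0.1699, 0.2912]
tool_rot: [[0.578, 0.816, -0.001], [0.816, -0.578, 0.0], [-0.001, -0.001, -1.0]]
force: [1.0, 0.0, 1.1]
grip_width: 0.998
grip_force: 0.0
```

Scaled: -0.7 rad / 3.1416 = -0.2228.

Call:
{"api": "drive_tool", "payload": {"moves": [{"jaw": 1,"linear": [0,0,0],"roll": -0.0446},{"jaw": 1,"linear": [0,0,0],"roll": -0.0891},{"jaw": 1,"linear": [0,0,0],"roll": -0.1337},{"jaw": 1,"linear": [0,0,0],"roll": -0.1783},{"jaw": 1,"linear": [0,0,0],"roll": -0.2228}]}}

```text
t: 2.6
tcp_pos: [0.4983, -0.17, 0.2912]
tool_rot: [[-0.083, 0.997, -0.001], [0.997, 0.083, 0.0], [0.0, -0.001, -1.0]]
force: [0.7, 0.1, 0.9]
grip_width: 1.001
grip_force: 0.0
```

Scaled: -0.28 rad / 3.1416 = -0.0891.

Call:
{"api": "drive_tool", "payload": {"moves": [{"jaw": 1,"linear": [0,0,0],"roll": -0.0446},{"jaw": 1,"linear": [0,0,0],"roll": -0.0891},{"jaw": 1,"linear": [0,0,0],"roll": -0.0891},{"jaw": 1,"linear": [0,0,0],"roll": -0.0891}]}}

```text
t: 3.0
tcp_pos: [0.4986, -0.1697, 0.2913]
tool_rot: [[-0.347, 0.938, -0.001], [0.938, 0.347, 0.0], [0.0, -0.001, -1.0]]
force: [0.6, -0.3, 0.8]
grip_width: 0.997
grip_force: 0.0
```

```bash
cat >> h.py <<'E'
def err(p=(0.5502,-0.1101,.218)):
    from workcell import env
    s=env.state();R=s["tool_rot"]
    print("t",s["t"],"tcp",s["tcp_pos"].round(4),"d_tool_mm",(R.T@(np.array(p)-s["tcp_pos"])*1000).round(1),"yaw",np.arctan2(R[1,0],R[0,0]).round(3),"q6",s["joint_pos"][5].round(3),"zax",R[:,2].round(4),"F",s["force"].round(2),"M",s["wrist_torque"].round(3))
E
python3 -c "from h import *;err()"
```

```text
t 3.0 tcp [ 0.4986 -0.1697  0.2913] d_tool_mm [38.  69.1 73.3] yaw 1.925 q6 -0.895 zax [-7.e-04  2.e-04 -1.e+00] F [ 0.63 -0.33  0.81] M [-0.033 -0.114  0.023]
```

Scaled: 69 mm / 600 = 0.115, 38 mm / 600 = 0.0633.

Call:
{"api": "drive_tool", "payload": {"moves": [{"jaw": 1,"linear": [0.0317,0.0583,0],"roll": 0},{"jaw": 1,"linear": [0.0633,0.115,0],"roll": 0},{"jaw": 1,"linear": [0.0633,0.115,0],"roll": 0},{"jaw": 1,"linear": [0.0633,0.115,0],"roll": 0}]}}

```text
t: 3.4
tcp_pos: [0.5503, -0.1092, 0.2912]
tool_rot: [[-0.351, 0.936, -0.001], [0.936, 0.351, -0.0], [0.0, -0.001, -1.0]]
force: [-0.2, 0.0, -0.4]
grip_width: 1.001
grip_force: 0.0
```

Run:
```python
from h import *;err()
from workcell import optics
import cv2
a=optics.camera("top")["img"][170:290,300:460,::-1];b=optics.camera("side")["img"][130:290,240:400,::-1]
a=cv2.resize(a,(480,360),interpolation=cv2.INTER_CUBIC);b=cv2.resize(b,(320,320),interpolation=cv2.INTER_CUBIC)
o=np.zeros((360,800,3),np.uint8);o[:,:480]=a;o[:320,480:]=b;cv2.imwrite("pics/c2.png",o)
```

```text
t 3.4 tcp [ 0.5503 -0.1092  0.2912] d_tool_mm [-0.8 -0.3 73.2] yaw 1.929 q6 -0.753 zax [-1.e-03 -3.e-04 -1.e+00] F [-0.24  0.02 -0.41] M [ 0.022 -0.157  0.045]
```

View pics/c2.png

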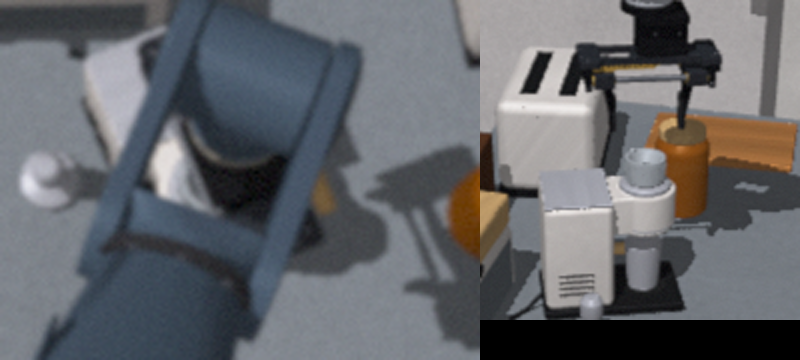

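The gripper is above the dial: the fingers are at about x=605 and x=685 in the crop, and the dial is at 645. Descending.

Scaled: 73 mm / 600 = 0.1217, 65 mm / 600 = 0.1083.

Call:
{"api": "drive_tool", "payload": {"moves": [{"jaw": 1,"linear": [-0.0017,0,0.05],"roll": 0},{"jaw": 1,"linear": [-0.0017,0,0.0833],"roll": 0},{"jaw": 1,"linear": [-0.0017,0,0.1083],"roll": 0},{"jaw": 1,"linear": [-0.0017,0,0.1217],"roll": 0},{"jaw": 1,"linear": [-0.0017,0,0.1217],"roll": 0}]}}

```text
t: 4.0
tcp_pos: [0.5496, -0.111, 0.2176]
tool_rot: [[-0.349, 0.937, -0.002], [0.937, 0.349, 0.001], [0.002, -0.002, -1.0]]
force: [0.2, 0.2, 0.5]
grip_width: 0.998
grip_force: 0.0
```

Call:
{"api": "drive_tool", "payload": {"moves": [{"jaw": 0.6,"linear": [0,0,0],"roll": 0},{"jaw": 0.6,"linear": [0,0,0],"roll": 0},{"jaw": 0.6,"linear": [0,0,0],"roll": 0},{"jaw": 0.6,"linear": [0,0,0],"roll": 0},{"jaw": 0.6,"linear": [0,0,0],"roll": 0}], "newtons": 10}}

```text
t: 4.5
tcp_pos: [0.5514, -0.1103, 0.219]
tool_rot: [[-0.35, 0.937, 0.002], [0.937, 0.35, 0.0], [-0.001, 0.002, -1.0]]
force: [0.7, -1.4, 1.9]
grip_width: 0.664
grip_force: 10.0
```

```bash
python3 -c "
from h import *;err()"
```

```text
t 4.5 tcp [ 0.5514 -0.1103  0.219 ] d_tool_mm [ 0.6 -1.   1. ] yaw 1.929 q6 -0.755 zax [ 0.0019  0.     -1.    ] F [ 0.72 -1.4   1.87] M [ 0.109 -0.168 -0.01 ]
```

```bash
cat > l.py <<'E'
from workcell import env
import numpy as np
r=[env.state() for _ in range(1)]
s=r[0];R=s["tool_rot"]
print(f"t{s['t']:.2f} cw {np.degrees(1.929-np.arctan2(R[1,0],R[0,0])):.2f}deg Mz {s['wrist_torque'][2]:.3f} F {s['force'].round(1)} gf {s['grip_force']:.0f} q6 {s['joint_pos'][5]:.3f} eff6 {s['effort'][5]:.3f} xy {(s['tcp_pos']*1000).round(1)}")
E
echo
```

```text
(no output)
```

Call:
{"api": "drive_tool", "payload": {"moves": [{"jaw": 0.5,"linear": [0,0,0],"roll": 0},{"jaw": 0.5,"linear": [0,0,0],"roll": 0}], "newtons": 40}}

```text
t: 4.7
tcp_pos: [0.5514, -0.1103, 0.219]
tool_rot: [[-0.35, 0.937, 0.002], [0.937, 0.35, -0.0], [-0.001, 0.002, -1.0]]
force: [1.2, 1.2, 2.3]
grip_width: 0.658
grip_force: 40.0
```

```bash
python3 l.py
```

```text
t4.70 cw 0.01deg Mz -0.016 F [1.2 1.2 2.3] gf 40 q6 -0.755 eff6 -0.019 xy [ 551.4 -110.3  219. ]
```

Scaled: 0.03 rad / 3.1416 = 0.0095.

Call:
{"api": "drive_tool", "payload": {"moves": [{"jaw": 0.5,"linear": [0,0,0],"roll": 0.0095},{"jaw": 0.5,"linear": [0,0,0],"roll": 0.0095}]}}

```text
t: 4.9
tcp_pos: [0.5513, -0.1104, 0.219]
tool_rot: [[-0.323, 0.946, 0.001], [0.947, 0.323, -0.0], [-0.001, 0.001, -1.0]]
force: [1.7, 1.8, 2.8]
grip_width: 0.655
grip_force: 40.0
```

```bash
python3 l.py
```

```text
t4.90 cw 1.70deg Mz 0.133 F [1.7 1.8 2.8] gf 40 q6 -0.725 eff6 0.247 xy [ 551.3 -110.4  219. ]
```

Scaled: 0.03 rad / 3.1416 = 0.0095.

Call:
{"api": "drive_tool", "payload": {"moves": [{"jaw": 0.5,"linear": [0,0,0],"roll": 0.0095},{"jaw": 0.5,"linear": [0,0,0],"roll": 0.0095}]}}

```text
t: 5.1
tcp_pos: [0.5512, -0.1104, 0.219]
tool_rot: [[-0.295, 0.956, 0.001], [0.956, 0.295, -0.0], [-0.001, 0.001, -1.0]]
force: [1.2, 1.3, 3.6]
grip_width: 0.657
grip_force: 40.0
```

```bash
python3 l.py
```

```text
t5.10 cw 3.38deg Mz 0.194 F [1.2 1.3 3.6] gf 40 q6 -0.696 eff6 0.355 xy [ 551.2 -110.4  219. ]
```

Scaled: 0.03 rad / 3.1416 = 0.0095.

Call:
{"api": "drive_tool", "payload": {"moves": [{"jaw": 0.5,"linear": [0,0,0],"roll": 0.0095},{"jaw": 0.5,"linear": [0,0,0],"roll": 0.0095}]}}

```text
t: 5.3
tcp_pos: [0.5512, -0.1104, 0.219]
tool_rot: [[-0.266, 0.964, 0.001], [0.964, 0.266, -0.0], [-0.001, 0.001, -1.0]]
force: [1.8, 1.0, 5.0]
grip_width: 0.658
grip_force: 40.0
```

```bash
python3 l.py
```

```text
t5.30 cw 5.09deg Mz 0.248 F [1.8 1.  5. ] gf 40 q6 -0.666 eff6 0.377 xy [ 551.2 -110.4  219. ]
```

Scaled: 0.03 rad / 3.1416 = 0.0095.

Call:
{"api": "drive_tool", "payload": {"moves": [{"jaw": 0.5,"linear": [0,0,0],"roll": 0.0095},{"jaw": 0.5,"linear": [0,0,0],"roll": 0.0095}]}}

```text
t: 5.5
tcp_pos: [0.5511, -0.1104, 0.219]
tool_rot: [[-0.237, 0.972, 0.001], [0.972, 0.237, -0.0], [-0.0, 0.001, -1.0]]
force: [0.9, 1.0, 5.0]
grip_width: 0.658
grip_force: 40.0
```

```bash
python3 l.py
```

```text
t5.50 cw 6.82deg Mz 0.228 F [0.9 1.  5. ] gf 40 q6 -0.636 eff6 0.285 xy [ 551.1 -110.4  219. ]
```

Scaled: 0.03 rad / 3.1416 = 0.0095.

Call:
{"api": "drive_tool", "payload": {"moves": [{"jaw": 0.5,"linear": [0,0,0],"roll": 0.0095},{"jaw": 0.5,"linear": [0,0,0],"roll": 0.0095}]}}

```text
t: 5.7
tcp_pos: [0.551, -0.1104, 0.219]
tool_rot: [[-0.207, 0.978, 0.001], [0.978, 0.207, 0.0], [-0.0, 0.001, -1.0]]
force: [1.5, 2.3, 5.5]
grip_width: 0.66
grip_force: 40.0
```

```bash
python3 l.py
```

```text
t5.70 cw 8.58deg Mz 0.014 F [1.5 2.3 5.5] gf 40 q6 -0.605 eff6 0.110 xy [ 551.  -110.4  219. ]
```

Scaled: 0.03 rad / 3.1416 = 0.0095.

Call:
{"api": "drive_tool", "payload": {"moves": [{"jaw": 0.5,"linear": [0,0,0],"roll": 0.0095},{"jaw": 0.5,"linear": [0,0,0],"roll": 0.0095}]}}

```text
t: 5.9
tcp_pos: [0.551, -0.1105, 0.219]
tool_rot: [[-0.177, 0.984, 0.001], [0.984, 0.177, 0.0], [0.0, 0.001, -1.0]]
force: [1.0, 1.9, 5.2]
grip_width: 0.658
grip_force: 40.0
```

```bash
python3 l.py
```

```text
t5.90 cw 10.35deg Mz -0.176 F [1.  1.9 5.2] gf 40 q6 -0.575 eff6 -0.077 xy [ 551.  -110.5  219. ]
```

Scaled: 0.03 rad / 3.1416 = 0.0095.

Call:
{"api": "drive_tool", "payload": {"moves": [{"jaw": 0.5,"linear": [0,0,0],"roll": 0.0095},{"jaw": 0.5,"linear": [0,0,0],"roll": 0.0095}]}}

```text
t: 6.1
tcp_pos: [0.5509, -0.1105, 0.219]
tool_rot: [[-0.146, 0.989, 0.001], [0.989, 0.146, 0.0], [0.0, 0.001, -1.0]]
force: [0.0, 1.8, 4.8]
grip_width: 0.659
grip_force: 40.0
```

```bash
python3 l.py
```

```text
t6.10 cw 12.10deg Mz -0.297 F [0.  1.8 4.8] gf 40 q6 -0.544 eff6 -0.203 xy [ 550.9 -110.5  219. ]
```

Scaled: 0.03 rad / 3.1416 = 0.0095.

Call:
{"api": "drive_tool", "payload": {"moves": [{"jaw": 0.5,"linear": [0,0,0],"roll": 0.0095},{"jaw": 0.5,"linear": [0,0,0],"roll": 0.0095}]}}

```text
t: 6.3
tcp_pos: [0.5508, -0.1105, 0.219]
tool_rot: [[-0.117, 0.993, 0.001], [0.993, 0.117, 0.0], [0.0, 0.001, -1.0]]
force: [-0.6, 2.4, 6.5]
grip_width: 0.656
grip_force: 40.0
```

```bash
python3 l.py
```

```text
t6.30 cw 13.83deg Mz -0.292 F [-0.6  2.4  6.5] gf 40 q6 -0.514 eff6 -0.227 xy [ 550.8 -110.5  219. ]
```

The torque trace is clean and suggests a pitch of about 17–18°. The start is at least 2 clicks open, so it's safe to move on to about 31°.

Scaled: -0.4 mm / 600 = -0.0007, 0.03 rad / 3.1416 = 0.0095.

Call:
{"api": "drive_tool", "payload": {"moves": [{"jaw": 0.5,"linear": [0,0,-0.0007],"roll": 0.0095},{"jaw": 0.5,"linear": [0,0,-0.0007],"roll": 0.0095}]}}

```text
t: 6.5
tcp_pos: [0.5507, -0.1105, 0.219]
tool_rot: [[-0.088, 0.996, 0.0], [0.996, 0.088, 0.0], [0.0, 0.0, -1.0]]
force: [0.8, 1.6, 4.7]
grip_width: 0.656
grip_force: 40.0
```

```bash
python3 l.py
```

```text
t6.50 cw 15.50deg Mz -0.208 F [0.8 1.6 4.7] gf 40 q6 -0.485 eff6 -0.136 xy [ 550.7 -110.5  219. ]
```

Scaled: 0.03 rad / 3.1416 = 0.0095.

Call:
{"api": "drive_tool", "payload": {"moves": [{"jaw": 0.5,"linear": [0,0,0],"roll": 0.0095},{"jaw": 0.5,"linear": [0,0,0],"roll": 0.0095}]}}

```text
t: 6.7
tcp_pos: [0.5506, -0.1105, 0.219]
tool_rot: [[-0.059, 0.998, -0.0], [0.998, 0.059, 0.0], [0.0, -0.0, -1.0]]
force: [0.3, 0.5, 4.8]
grip_width: 0.661
grip_force: 40.0
```

```bash
python3 l.py
```

```text
t6.70 cw 17.15deg Mz -0.134 F [0.3 0.5 4.8] gf 40 q6 -0.456 eff6 0.003 xy [ 550.6 -110.5  219. ]
```

Scaled: 0.03 rad / 3.1416 = 0.0095.

Call:
{"api": "drive_tool", "payload": {"moves": [{"jaw": 0.5,"linear": [0,0,0],"roll": 0.0095},{"jaw": 0.5,"linear": [0,0,0],"roll": 0.0095}]}}

```text
t: 6.9
tcp_pos: [0.5506, -0.1105, 0.219]
tool_rot: [[-0.03, 1.0, -0.0], [1.0, 0.03, -0.0], [-0.0, -0.0, -1.0]]
force: [-1.0, 0.8, 4.4]
grip_width: 0.658
grip_force: 40.0
```

```bash
python3 l.py
```

```text
t6.90 cw 18.82deg Mz 0.051 F [-1.   0.8  4.4] gf 40 q6 -0.426 eff6 0.168 xy [ 550.6 -110.5  219. ]
```

Scaled: 0.06 rad / 3.1416 = 0.0191.

Call:
{"api": "drive_tool", "payload": {"moves": [{"jaw": 0.5,"linear": [0,0,0],"roll": 0.0191},{"jaw": 0.5,"linear": [0,0,0],"roll": 0.0191}]}}

```text
t: 7.1
tcp_pos: [0.5504, -0.1105, 0.219]
tool_rot: [[0.029, 1.0, -0.001], [1.0, -0.029, -0.0], [-0.0, -0.001, -1.0]]
force: [-0.1, 1.1, 4.5]
grip_width: 0.66
grip_force: 40.0
```

```bash
python3 l.py
```

```text
t7.10 cw 22.21deg Mz 0.251 F [-0.1  1.1  4.5] gf 40 q6 -0.367 eff6 0.492 xy [ 550.4 -110.5  219. ]
```

Scaled: 0.06 rad / 3.1416 = 0.0191.

Call:
{"api": "drive_tool", "payload": {"moves": [{"jaw": 0.5,"linear": [0,0,0],"roll": 0.0191},{"jaw": 0.5,"linear": [0,0,0],"roll": 0.0191}]}}

```text
t: 7.3
tcp_pos: [0.5503, -0.1105, 0.219]
tool_rot: [[0.09, 0.996, -0.001], [0.996, -0.09, -0.0], [-0.0, -0.001, -1.0]]
force: [-1.8, 2.2, 6.0]
grip_width: 0.661
grip_force: 40.0
```

```bash
python3 l.py
```

```text
t7.30 cw 25.69deg Mz 0.137 F [-1.8  2.2  6. ] gf 40 q6 -0.306 eff6 0.294 xy [ 550.3 -110.5  219. ]
```

Scaled: 0.06 rad / 3.1416 = 0.0191.

Call:
{"api": "drive_tool", "payload": {"moves": [{"jaw": 0.5,"linear": [0,0,0],"roll": 0.0191},{"jaw": 0.5,"linear": [0,0,0],"roll": 0.0191}]}}

```text
t: 7.5
tcp_pos: [0.5501, -0.1105, 0.219]
tool_rot: [[0.151, 0.989, -0.001], [0.989, -0.151, 0.0], [0.0, -0.001, -1.0]]
force: [-1.3, 1.3, 5.4]
grip_width: 0.66
grip_force: 40.0
```

```bash
python3 l.py
```

```text
t7.50 cw 29.21deg Mz -0.276 F [-1.3  1.3  5.4] gf 40 q6 -0.245 eff6 -0.060 xy [ 550.1 -110.5  219. ]
```

Scaled: 0.03 rad / 3.1416 = 0.0095.

Call:
{"api": "drive_tool", "payload": {"moves": [{"jaw": 0.5,"linear": [0,0,0],"roll": 0.0095},{"jaw": 0.5,"linear": [0,0,0],"roll": 0.0095}]}}

```text
t: 7.7
tcp_pos: [0.5501, -0.1105, 0.219]
tool_rot: [[0.181, 0.984, -0.001], [0.984, -0.181, 0.0], [0.0, -0.001, -1.0]]
force: [-2.3, 0.6, 5.4]
grip_width: 0.656
grip_force: 40.0
```

```bash
python3 l.py
```

```text
t7.70 cw 30.93deg Mz -0.314 F [-2.3  0.6  5.4] gf 40 q6 -0.216 eff6 -0.222 xy [ 550.1 -110.5  219. ]
```

Scaled: -0.4 mm / 600 = -0.0007, 0.05 rad / 3.1416 = 0.0159.

Call:
{"api": "drive_tool", "payload": {"moves": [{"jaw": 0.5,"linear": [0,0,-0.0007],"roll": 0.0159},{"jaw": 0.5,"linear": [0,0,-0.0007],"roll": 0.0159}]}}

```text
t: 7.9
tcp_pos: [0.5499, -0.1104, 0.219]
tool_rot: [[0.229, 0.973, -0.002], [0.973, -0.229, 0.0], [-0.0, -0.002, -1.0]]
force: [-1.3, 0.7, 4.4]
grip_width: 0.659
grip_force: 40.0
```

```bash
python3 l.py
```

```text
t7.90 cw 33.76deg Mz -0.201 F [-1.3  0.7  4.4] gf 40 q6 -0.166 eff6 -0.041 xy [ 549.9 -110.4  219. ]
```

Scaled: 0.04 rad / 3.1416 = 0.0127.

Call:
{"api": "drive_tool", "payload": {"moves": [{"jaw": 0.5,"linear": [0,0,0],"roll": 0.0127},{"jaw": 0.5,"linear": [0,0,0],"roll": 0.0127}]}}

```text
t: 8.1
tcp_pos: [0.5498, -0.1104, 0.219]
tool_rot: [[0.266, 0.964, -0.002], [0.964, -0.266, 0.0], [-0.0, -0.002, -1.0]]
force: [-1.5, 0.7, 4.7]
grip_width: 0.657
grip_force: 40.0
```

```bash
python3 l.py
```

```text
t8.10 cw 35.97deg Mz 0.016 F [-1.5  0.7  4.7] gf 40 q6 -0.127 eff6 0.127 xy [ 549.8 -110.4  219. ]
```

Scaled: 0.025 rad / 3.1416 = 0.008.

Call:
{"api": "drive_tool", "payload": {"moves": [{"jaw": 0.5,"linear": [0,0,0],"roll": 0.008},{"jaw": 0.5,"linear": [0,0,0],"roll": 0.008}]}}

```text
t: 8.3
tcp_pos: [0.5498, -0.1104, 0.219]
tool_rot: [[0.291, 0.957, -0.002], [0.957, -0.291, 0.0], [-0.001, -0.002, -1.0]]
force: [-3.9, 0.2, 3.6]
grip_width: 0.654
grip_force: 40.0
```

```bash
python3 l.py
```

```text
t8.30 cw 37.47deg Mz 0.150 F [-3.9  0.2  3.6] gf 40 q6 -0.101 eff6 0.212 xy [ 549.8 -110.4  219. ]
```

0.15 N m at about 1.5° past the notch is a click, not the stop. I'll confirm with one small step before going on.

Scaled: 0.02 rad / 3.1416 = 0.0064.

Call:
{"api": "drive_tool", "payload": {"moves": [{"jaw": 0.5,"linear": [0,0,0],"roll": 0.0064},{"jaw": 0.5,"linear": [0,0,0],"roll": 0.0064}]}}

```text
t: 8.5
tcp_pos: [0.5498, -0.1104, 0.219]
tool_rot: [[0.311, 0.95, -0.003], [0.95, -0.311, 0.0], [-0.001, -0.002, -1.0]]
force: [-4.3, -0.2, 3.6]
grip_width: 0.658
grip_force: 40.0
```

```bash
python3 l.py
```

```text
t8.50 cw 38.65deg Mz 0.195 F [-4.3 -0.2  3.6] gf 40 q6 -0.080 eff6 0.294 xy [ 549.8 -110.4  219. ]
```

Scaled: 0.015 rad / 3.1416 = 0.0048.

Call:
{"api": "drive_tool", "payload": {"moves": [{"jaw": 0.5,"linear": [0,0,0],"roll": 0.0048},{"jaw": 0.5,"linear": [0,0,0],"roll": 0.0048}]}}

```text
t: 8.7
tcp_pos: [0.5497, -0.1104, 0.219]
tool_rot: [[0.326, 0.946, -0.003], [0.946, -0.326, 0.0], [-0.001, -0.003, -1.0]]
force: [-4.8, -0.5, 3.9]
grip_width: 0.656
grip_force: 40.0
```

```bash
python3 l.py
```

```text
t8.70 cw 39.52deg Mz 0.259 F [-4.8 -0.5  3.9] gf 40 q6 -0.065 eff6 0.318 xy [ 549.7 -110.4  219. ]
```

Scaled: -0.3 mm / 600 = -0.0005, 0.2 rad / 3.1416 = 0.0637.

Call:
{"api": "drive_tool", "payload": {"moves": [{"jaw": 0.5,"linear": [0,-0.0005,0],"roll": 0.0255},{"jaw": 0.5,"linear": [0,-0.0005,0],"roll": 0.0509},{"jaw": 0.5,"linear": [0,-0.0005,0],"roll": 0.0637},{"jaw": 0.5,"linear": [0,-0.0005,0],"roll": 0.0637}]}}

```text
t: 9.1
tcp_pos: [0.5492, -0.1101, 0.219]
tool_rot: [[0.509, 0.861, -0.003], [0.861, -0.509, 0.001], [-0.001, -0.003, -1.0]]
force: [-5.7, 0.2, 4.3]
grip_width: 0.663
grip_force: 40.0
```

```bash
python3 l.py
```

```text
t9.10 cw 51.14deg Mz -0.240 F [-5.7  0.2  4.3] gf 40 q6 0.137 eff6 -0.121 xy [ 549.2 -110.1  219. ]
```

Scaled: 0.05 rad / 3.1416 = 0.0159.

Call:
{"api": "drive_tool", "payload": {"moves": [{"jaw": 0.5,"linear": [0,0,0],"roll": 0.0159},{"jaw": 0.5,"linear": [0,0,0],"roll": 0.0159}]}}

```text
t: 9.3
tcp_pos: [0.5491, -0.1101, 0.219]
tool_rot: [[0.551, 0.835, -0.003], [0.835, -0.551, 0.001], [-0.001, -0.003, -1.0]]
force: [-5.8, 0.1, 3.7]
grip_width: 0.659
grip_force: 40.0
```

```bash
python3 l.py
```

```text
t9.30 cw 53.96deg Mz -0.031 F [-5.8  0.1  3.7] gf 40 q6 0.187 eff6 0.144 xy [ 549.1 -110.1  219. ]
```

Scaled: 0.025 rad / 3.1416 = 0.008.

Call:
{"api": "drive_tool", "payload": {"moves": [{"jaw": 0.5,"linear": [0,0,0],"roll": 0.008},{"jaw": 0.5,"linear": [0,0,0],"roll": 0.008}]}}

```text
t: 9.5
tcp_pos: [0.5491, -0.11, 0.219]
tool_rot: [[0.571, 0.821, -0.003], [0.821, -0.571, 0.001], [-0.001, -0.003, -1.0]]
force: [-5.2, 0.2, 4.3]
grip_width: 0.658
grip_force: 40.0
```

```bash
python3 l.py
```

```text
t9.50 cw 55.33deg Mz 0.101 F [-5.2  0.2  4.3] gf 40 q6 0.211 eff6 0.200 xy [ 549.1 -110.   219. ]
```

Scaled: 0.02 rad / 3.1416 = 0.0064.

Call:
{"api": "drive_tool", "payload": {"moves": [{"jaw": 0.5,"linear": [0,0,0],"roll": 0.0064},{"jaw": 0.5,"linear": [0,0,0],"roll": 0.0064}]}}

```text
t: 9.7
tcp_pos: [0.549, -0.11, 0.219]
tool_rot: [[0.587, 0.81, -0.003], [0.81, -0.587, 0.001], [-0.001, -0.003, -1.0]]
force: [-6.3, 0.1, 5.5]
grip_width: 0.664
grip_force: 40.0
```

```bash
python3 l.py
```

```text
t9.70 cw 56.44deg Mz 0.231 F [-6.3  0.1  5.5] gf 40 q6 0.230 eff6 0.276 xy [ 549. -110.  219.]
```

Scaled: 0.01 rad / 3.1416 = 0.0032.

Call:
{"api": "drive_tool", "payload": {"moves": [{"jaw": 0.5,"linear": [0,0,0],"roll": 0.0032},{"jaw": 0.5,"linear": [0,0,0],"roll": 0.0032}]}}

```text
t: 9.9
tcp_pos: [0.549, -0.11, 0.219]
tool_rot: [[0.594, 0.804, -0.004], [0.804, -0.594, 0.001], [-0.002, -0.003, -1.0]]
force: [-6.2, 0.4, 4.7]
grip_width: 0.658
grip_force: 40.0
```

```bash
python3 l.py
```

```text
t9.90 cw 57.00deg Mz 0.248 F [-6.2  0.4  4.7] gf 40 q6 0.240 eff6 0.280 xy [ 549. -110.  219.]
```

Scaled: -0.3 mm / 600 = -0.0005, 0.02 rad / 3.1416 = 0.0064.

Call:
{"api": "drive_tool", "payload": {"moves": [{"jaw": 0.5,"linear": [0,-0.0005,-0.0005],"roll": 0.0064},{"jaw": 0.5,"linear": [0,-0.0005,-0.0005],"roll": 0.0064}]}}

```text
t: 10.1
tcp_pos: [0.5489, -0.11, 0.2191]
tool_rot: [[0.61, 0.792, -0.003], [0.792, -0.61, 0.0], [-0.002, -0.003, -1.0]]
force: [-5.3, -0.1, 2.2]
grip_width: 0.659
grip_force: 40.0
```

```bash
python3 l.py
```

```text
t10.10 cw 58.14deg Mz 0.334 F [-5.3 -0.1  2.2] gf 40 q6 0.260 eff6 0.352 xy [ 548.9 -110.   219.1]
```

Scaled: 0.02 rad / 3.1416 = 0.0064.

Call:
{"api": "drive_tool", "payload": {"moves": [{"jaw": 0.5,"linear": [0,0,0],"roll": 0.0064},{"jaw": 0.5,"linear": [0,0,0],"roll": 0.0064}]}}

```text
t: 10.3
tcp_pos: [0.5489, -0.1099, 0.219]
tool_rot: [[0.626, 0.78, -0.003], [0.78, -0.626, 0.001], [-0.002, -0.003, -1.0]]
force: [-5.3, 0.4, 2.5]
grip_width: 0.659
grip_force: 40.0
```

```bash
python3 l.py
```

```text
t10.30 cw 59.29deg Mz 0.265 F [-5.3  0.4  2.5] gf 40 q6 0.280 eff6 0.345 xy [ 548.9 -109.9  219. ]
```

Past the peak, so that was the third click. Next notch is at about 72°.

Scaled: 0.16 rad / 3.1416 = 0.0509.

Call:
{"api": "drive_tool", "payload": {"moves": [{"jaw": 0.5,"linear": [0,0,0],"roll": 0.0255},{"jaw": 0.5,"linear": [0,0,0],"roll": 0.0509},{"jaw": 0.5,"linear": [0,0,0],"roll": 0.0509}]}}

```text
t: 10.6
tcp_pos: [0.5486, -0.1096, 0.219]
tool_rot: [[0.745, 0.667, -0.004], [0.667, -0.745, 0.002], [-0.002, -0.004, -1.0]]
force: [-6.1, 0.2, 3.5]
grip_width: 0.66
grip_force: 40.0
```

```bash
python3 l.py
```

```text
t10.60 cw 68.65deg Mz -0.294 F [-6.1  0.2  3.5] gf 40 q6 0.443 eff6 -0.031 xy [ 548.6 -109.6  219. ]
```

Scaled: 0.06 rad / 3.1416 = 0.0191.

Call:
{"api": "drive_tool", "payload": {"moves": [{"jaw": 0.5,"linear": [0,0,0],"roll": 0.0191},{"jaw": 0.5,"linear": [0,0,0],"roll": 0.0191}]}}

```text
t: 10.8
tcp_pos: [0.5485, -0.1095, 0.219]
tool_rot: [[0.782, 0.623, -0.004], [0.623, -0.782, 0.002], [-0.002, -0.004, -1.0]]
force: [-6.4, 0.5, 4.1]
grip_width: 0.656
grip_force: 40.0
```

```bash
python3 l.py
```

```text
t10.80 cw 72.00deg Mz 0.011 F [-6.4  0.5  4.1] gf 40 q6 0.502 eff6 0.178 xy [ 548.5 -109.5  219. ]
```

Scaled: 0.02 rad / 3.1416 = 0.0064.

Call:
{"api": "drive_tool", "payload": {"moves": [{"jaw": 0.5,"linear": [0,0,0],"roll": 0.0064},{"jaw": 0.5,"linear": [0,0,0],"roll": 0.0064}]}}

```text
t: 11.0
tcp_pos: [0.5485, -0.1095, 0.219]
tool_rot: [[0.794, 0.608, -0.004], [0.608, -0.794, 0.001], [-0.003, -0.004, -1.0]]
force: [-6.7, 1.6, 3.1]
grip_width: 0.656
grip_force: 40.0
```

```bash
python3 l.py
```

```text
t11.00 cw 73.08deg Mz 0.180 F [-6.7  1.6  3.1] gf 40 q6 0.521 eff6 0.191 xy [ 548.5 -109.5  219. ]
```

Scaled: 0.01 rad / 3.1416 = 0.0032.

Call:
{"api": "drive_tool", "payload": {"moves": [{"jaw": 0.5,"linear": [0,0,0],"roll": 0.0032},{"jaw": 0.5,"linear": [0,0,0],"roll": 0.0032}]}}

```text
t: 11.2
tcp_pos: [0.5485, -0.1095, 0.219]
tool_rot: [[0.8, 0.601, -0.004], [0.601, -0.8, 0.001], [-0.003, -0.004, -1.0]]
force: [-6.1, 0.6, 3.6]
grip_width: 0.658
grip_force: 40.0
```

```bash
python3 l.py
```

```text
t11.20 cw 73.62deg Mz 0.254 F [-6.1  0.6  3.6] gf 40 q6 0.530 eff6 0.249 xy [ 548.5 -109.5  219. ]
```

Scaled: 0.01 rad / 3.1416 = 0.0032.

Call:
{"api": "drive_tool", "payload": {"moves": [{"jaw": 0.5,"linear": [0,0,0],"roll": 0.0032},{"jaw": 0.5,"linear": [0,0,0],"roll": 0.0032}]}}

```text
t: 11.4
tcp_pos: [0.5484, -0.1094, 0.2191]
tool_rot: [[0.805, 0.593, -0.004], [0.593, -0.805, 0.001], [-0.003, -0.004, -1.0]]
force: [-6.5, 1.0, 4.2]
grip_width: 0.658
grip_force: 40.0
```

```bash
python3 l.py
```

```text
t11.40 cw 74.16deg Mz 0.336 F [-6.5  1.   4.2] gf 40 q6 0.540 eff6 0.349 xy [ 548.4 -109.4  219.1]
```

The slope is now about 9 N m/rad, so this looks like the burrs. I'll use finer steps.

Scaled: 0.008 rad / 3.1416 = 0.0025.

Call:
{"api": "drive_tool", "payload": {"moves": [{"jaw": 0.5,"linear": [0,0,0],"roll": 0.0025},{"jaw": 0.5,"linear": [0,0,0],"roll": 0.0025}]}}

```text
t: 11.6
tcp_pos: [0.5484, -0.1094, 0.219]
tool_rot: [[0.81, 0.587, -0.005], [0.587, -0.81, 0.001], [-0.003, -0.004, -1.0]]
force: [-6.8, 2.2, 4.3]
grip_width: 0.66
grip_force: 40.0
```

```bash
python3 l.py
```

```text
t11.60 cw 74.59deg Mz 0.431 F [-6.8  2.2  4.3] gf 40 q6 0.548 eff6 0.429 xy [ 548.4 -109.4  219. ]
```

Scaled: 0.006 rad / 3.1416 = 0.0019.

Call:
{"api": "drive_tool", "payload": {"moves": [{"jaw": 0.5,"linear": [0,0,0],"roll": 0.0019},{"jaw": 0.5,"linear": [0,0,0],"roll": 0.0019}]}}

```text
t: 11.8
tcp_pos: [0.5484, -0.1094, 0.219]
tool_rot: [[0.813, 0.582, -0.005], [0.582, -0.813, 0.001], [-0.003, -0.004, -1.0]]
force: [-5.9, 1.1, 3.9]
grip_width: 0.656
grip_force: 40.0
```

```bash
python3 l.py
```

```text
t11.80 cw 74.92deg Mz 0.469 F [-5.9  1.1  3.9] gf 40 q6 0.553 eff6 0.489 xy [ 548.4 -109.4  219. ]
```

Scaled: 0.004 rad / 3.1416 = 0.0013.

Call:
{"api": "drive_tool", "payload": {"moves": [{"jaw": 0.5,"linear": [0,0,0],"roll": 0.0013},{"jaw": 0.5,"linear": [0,0,0],"roll": 0.0013}]}}

```text
t: 12.0
tcp_pos: [0.5484, -0.1094, 0.219]
tool_rot: [[0.815, 0.579, -0.005], [0.579, -0.815, 0.001], [-0.003, -0.004, -1.0]]
force: [-6.6, 1.6, 4.0]
grip_width: 0.658
grip_force: 40.0
```

```bash
python3 l.py
```

```text
t12.00 cw 75.14deg Mz 0.497 F [-6.6  1.6  4. ] gf 40 q6 0.557 eff6 0.528 xy [ 548.4 -109.4  219. ]
```

Call:
{"api": "drive_tool", "payload": {"moves": [{"jaw": 0.5,"linear": [0,0,0],"roll": 0}]}}

```text
t: 12.1
tcp_pos: [0.5484, -0.1094, 0.219]
tool_rot: [[0.815, 0.579, -0.005], [0.579, -0.815, 0.001], [-0.003, -0.004, -1.0]]
force: [-6.5, 2.1, 3.9]
grip_width: 0.659
grip_force: 40.0
```

```bash
python3 l.py
```

```text
t12.10 cw 75.13deg Mz 0.523 F [-6.5  2.1  3.9] gf 40 q6 0.557 eff6 0.522 xy [ 548.4 -109.4  219. ]
```

Touch felt at about 0.51 N m, with the zero notch at about 72° (four clicks from the start). Five clicks back is about −18°, checking the torque at each notch on the way.

Scaled: -0.21 rad / 3.1416 = -0.0668.

Call:
{"api": "drive_tool", "payload": {"moves": [{"jaw": 0.5,"linear": [0,0,0],"roll": -0.0255},{"jaw": 0.5,"linear": [0,0,0],"roll": -0.0509},{"jaw": 0.5,"linear": [0,0,0],"roll": -0.0668},{"jaw": 0.5,"linear": [0,0,0],"roll": -0.0668}]}}

```text
t: 12.5
tcp_pos: [0.5488, -0.1098, 0.219]
tool_rot: [[0.678, 0.735, -0.004], [0.735, -0.678, 0.001], [-0.002, -0.003, -1.0]]
force: [-5.1, 0.5, 3.6]
grip_width: 0.656
grip_force: 40.0
```

```bash
python3 l.py
```

```text
t12.50 cw 63.19deg Mz 0.057 F [-5.1  0.5  3.6] gf 40 q6 0.348 eff6 -0.140 xy [ 548.8 -109.8  219. ]
```

Scaled: -0.16 rad / 3.1416 = -0.0509.

Call:
{"api": "drive_tool", "payload": {"moves": [{"jaw": 0.5,"linear": [0,0,0],"roll": -0.0255},{"jaw": 0.5,"linear": [0,0,0],"roll": -0.0509},{"jaw": 0.5,"linear": [0,0,0],"roll": -0.0509}]}}

```text
t: 12.8
tcp_pos: [0.5491, -0.1101, 0.219]
tool_rot: [[0.551, 0.834, -0.003], [0.834, -0.551, 0.001], [-0.001, -0.003, -1.0]]
force: [-5.5, -0.5, 2.3]
grip_width: 0.654
grip_force: 40.0
```

```bash
python3 l.py
```

```text
t12.80 cw 53.99deg Mz -0.034 F [-5.5 -0.5  2.3] gf 40 q6 0.187 eff6 -0.227 xy [ 549.1 -110.1  219. ]
```

Scaled: -0.314 rad / 3.1416 = -0.0999.

Call:
{"api": "drive_tool", "payload": {"moves": [{"jaw": 0.5,"linear": [0,0,0],"roll": -0.0255},{"jaw": 0.5,"linear": [0,0,0],"roll": -0.0509},{"jaw": 0.5,"linear": [0,0,0],"roll": -0.0764},{"jaw": 0.5,"linear": [0,0,0],"roll": -0.0999},{"jaw": 0.5,"linear": [0,0,0],"roll": -0.0999}]}}

```text
t: 13.3
tcp_pos: [0.5498, -0.1104, 0.219]
tool_rot: [[0.268, 0.963, -0.001], [0.963, -0.268, -0.0], [-0.0, -0.001, -1.0]]
force: [-2.6, -1.1, 0.3]
grip_width: 0.66
grip_force: 40.0
```

```bash
python3 l.py
```

```text
t13.30 cw 36.08deg Mz 0.050 F [-2.6 -1.1  0.3] gf 40 q6 -0.125 eff6 -0.250 xy [ 549.8 -110.4  219. ]
```

Scaled: -0.314 rad / 3.1416 = -0.0999.

Call:
{"api": "drive_tool", "payload": {"moves": [{"jaw": 0.5,"linear": [0,0,0],"roll": -0.0255},{"jaw": 0.5,"linear": [0,0,0],"roll": -0.0509},{"jaw": 0.5,"linear": [0,0,0],"roll": -0.0764},{"jaw": 0.5,"linear": [0,0,0],"roll": -0.0999},{"jaw": 0.5,"linear": [0,0,0],"roll": -0.0999}]}}

```text
t: 13.8
tcp_pos: [0.5506, -0.1105, 0.2191]
tool_rot: [[-0.041, 0.999, 0.001], [0.999, 0.041, -0.0], [-0.0, 0.001, -1.0]]
force: [-1.9, -1.5, -3.0]
grip_width: 0.661
grip_force: 40.0
```

```bash
python3 l.py
```

```text
t13.80 cw 18.18deg Mz 0.077 F [-1.9 -1.5 -3. ] gf 40 q6 -0.438 eff6 -0.243 xy [ 550.6 -110.5  219.1]
```

Scaled: 0.3 mm / 600 = 0.0005, -0.314 rad / 3.1416 = -0.0999.

Call:
{"api": "drive_tool", "payload": {"moves": [{"jaw": 0.5,"linear": [0,0,0.0005],"roll": -0.0255},{"jaw": 0.5,"linear": [0,0,0.0005],"roll": -0.0509},{"jaw": 0.5,"linear": [0,0,0.0005],"roll": -0.0764},{"jaw": 0.5,"linear": [0,0,0.0005],"roll": -0.0999},{"jaw": 0.5,"linear": [0,0,0.0005],"roll": -0.0999}]}}

```text
t: 14.3
tcp_pos: [0.5514, -0.1103, 0.2191]
tool_rot: [[-0.347, 0.938, 0.002], [0.938, 0.347, -0.0], [-0.001, 0.002, -1.0]]
force: [0.4, -0.5, -3.1]
grip_width: 0.662
grip_force: 40.0
```

```bash
python3 l.py
```

```text
t14.30 cw 0.24deg Mz 0.013 F [ 0.4 -0.5 -3.1] gf 40 q6 -0.751 eff6 -0.241 xy [ 551.4 -110.3  219.1]
```

Scaled: -0.08 rad / 3.1416 = -0.0255.

Call:
{"api": "drive_tool", "payload": {"moves": [{"jaw": 0.5,"linear": [0,0,0],"roll": -0.0255},{"jaw": 0.5,"linear": [0,0,0],"roll": -0.0255}]}}

```text
t: 14.5
tcp_pos: [0.5515, -0.1102, 0.2191]
tool_rot: [[-0.419, 0.908, 0.003], [0.908, 0.419, 0.0], [-0.001, 0.003, -1.0]]
force: [2.3, -0.7, -5.6]
grip_width: 0.66
grip_force: 40.0
```

```bash
python3 l.py
```

```text
t14.50 cw -4.25deg Mz -0.376 F [ 2.3 -0.7 -5.6] gf 40 q6 -0.830 eff6 -0.566 xy [ 551.5 -110.2  219.1]
```

Scaled: -0.15 rad / 3.1416 = -0.0477.

Call:
{"api": "drive_tool", "payload": {"moves": [{"jaw": 0.5,"linear": [0,0,0],"roll": -0.0255},{"jaw": 0.5,"linear": [0,0,0],"roll": -0.0477},{"jaw": 0.5,"linear": [0,0,0],"roll": -0.0477}]}}

```text
t: 14.8
tcp_pos: [0.5519, -0.1101, 0.2191]
tool_rot: [[-0.552, 0.834, 0.004], [0.834, 0.552, -0.0], [-0.002, 0.003, -1.0]]
force: [4.6, 0.6, -7.1]
grip_width: 0.66
grip_force: 40.0
```

```bash
python3 l.py
```

```text
t14.80 cw -12.96deg Mz 0.328 F [ 4.6  0.6 -7.1] gf 40 q6 -0.981 eff6 0.051 xy [ 551.9 -110.1  219.1]
```

Scaled: -0.084 rad / 3.1416 = -0.0267.

Call:
{"api": "drive_tool", "payload": {"moves": [{"jaw": 0.5,"linear": [0,0,0],"roll": -0.0267},{"jaw": 0.5,"linear": [0,0,0],"roll": -0.0267},{"jaw": 0.5,"linear": [0,0,0],"roll": -0.0267}]}}

```text
t: 15.1
tcp_pos: [0.552, -0.11, 0.2191]
tool_rot: [[-0.618, 0.786, 0.004], [0.786, 0.618, 0.0], [-0.002, 0.003, -1.0]]
force: [6.3, 1.2, -6.5]
grip_width: 0.654
grip_force: 40.0
```

```bash
python3 l.py
```

```text
t15.10 cw -17.64deg Mz 0.045 F [ 6.3  1.2 -6.5] gf 40 q6 -1.063 eff6 0.027 xy [ 552.  -110.   219.1]
```

It sits in the fifth notch. Release and lift.

Scaled: 0.5 mm / 600 = 0.0008, -0.005 rad / 3.1416 = -0.0016.

Call:
{"api": "drive_tool", "payload": {"moves": [{"jaw": 0.5,"linear": [0,0,0.0008],"roll": -0.0016},{"jaw": 0.5,"linear": [0,0,0.0008],"roll": -0.0016}], "newtons": 10}}

```text
t: 15.3
tcp_pos: [0.552, -0.1099, 0.2192]
tool_rot: [[-0.623, 0.783, 0.004], [0.783, 0.623, 0.001], [-0.002, 0.004, -1.0]]
force: [5.7, 1.3, -4.3]
grip_width: 0.665
grip_force: 10.0
```

```bash
python3 l.py
```

```text
t15.30 cw -17.98deg Mz -0.003 F [ 5.7  1.3 -4.3] gf 10 q6 -1.069 eff6 -0.024 xy [ 552.  -109.9  219.2]
```

Call:
{"api": "drive_tool", "payload": {"moves": [{"jaw": 1,"linear": [0,0,0],"roll": 0},{"jaw": 1,"linear": [0,0,0],"roll": 0},{"jaw": 1,"linear": [0,0,0],"roll": 0},{"jaw": 1,"linear": [0,0,0],"roll": 0},{"jaw": 1,"linear": [0,0,0],"roll": 0}]}}

```text
t: 15.8
tcp_pos: [0.5499, -0.1102, 0.2189]
tool_rot: [[-0.625, 0.78, -0.001], [0.78, 0.625, -0.0], [0.0, -0.0, -1.0]]
force: [0.5, 0.2, -0.3]
grip_width: 0.972
grip_force: 0.0
```

Scaled: -80 mm / 600 = -0.1333, -40 mm / 600 = -0.0667.

Call:
{"api": "drive_tool", "payload": {"moves": [{"jaw": 1,"linear": [0,0,-0.025],"roll": 0},{"jaw": 1,"linear": [0,0,-0.0667],"roll": 0},{"jaw": 1,"linear": [0,0,-0.1333],"roll": 0},{"jaw": 1,"linear": [0,0,-0.1333],"roll": 0},{"jaw": 1,"linear": [0,0,-0.1333],"roll": 0}]}}

```text
t: 16.3
tcp_pos: [0.5504, -0.1103, 0.2998]
tool_rot: [[-0.626, 0.78, 0.002], [0.78, 0.626, -0.001], [-0.002, 0.001, -1.0]]
force: [-0.4, 0.4, -0.1]
grip_width: 0.998
grip_force: 0.0
```

```bash
python3 l.py
python3 - <<'E'
from workcell import optics
import cv2,numpy as np
a=cv2.imread("pics/side0.png")[190:310,240:400];b=optics.camera("side")["img"][190:310,240:400,::-1]
cv2.imwrite("pics/c3.png",cv2.resize(np.hstack([a,b]),(800,300),interpolation=cv2.INTER_CUBIC))
E
```

```text
t16.30 cw -18.20deg Mz 0.017 F [-0.4  0.4 -0.1] gf 0 q6 -1.073 eff6 0.001 xy [ 550.4 -110.3  299.8]
```

View pics/c3.png

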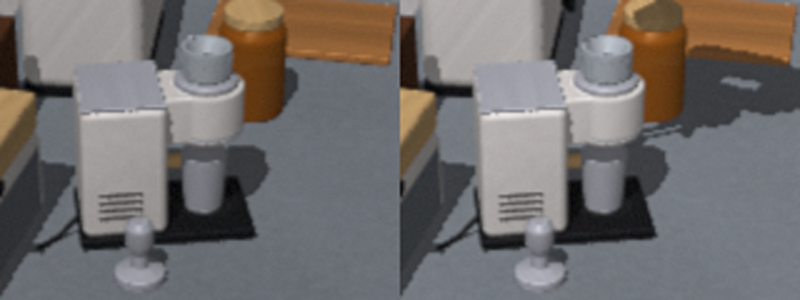

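The scene is unchanged: tamper at (139,250), cup at (203,175) and jar at (250,60) in the left half, with matching positions in the right half. The gripper is clear. Handing in.

```bash
python3 -c "
from workcell import env
print(env.close_job())"
```

```text
the job is handed in; nothing more can be done
None
```

I turned the dial clockwise until the burrs touched (stopped at about 0.5 N m), then back anticlockwise exactly five clicks; I let go, lifted clear with nothing around it disturbed, and handed the job in at about 16 s.

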